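# Scan pass of a manuscript leaf: roll the carriage, catch it and park it at the mark

## Task

The leaf carriage rolls almost without friction: push it from behind, towards the red stop, and let go before its red pointer reaches the blue scan window, so that it rolls through the whole window untouched at 0.09 to 0.22 m/s. Then get ahead of it and brake it gently by hand on its front end, with no knock (contact under 6 N throughout), so that it is left released and at rest with the pointer at the line of the yellow mark, within 10 mm. It must never hit the red stop; do not touch the glazed top, and leave everything else on the table alone.

Things in the scene. Friction and masses are not known exactly. Their poses are not given: they have to be found in the camera images.
- rail: Fixed roller bench, turned up to 0.06 rad: blue bed 150 mm wide (x), two steel rails with tops 22 mm above the table. Origin: on the table, on the bench's centre line. Its y axis runs along the rails; the carriage travels towards -y. The bed spans y = -480 to +440 mm, with a low end cap (26 mm high) at y = +415 to +435 mm.
- carriage: Low carriage, slides along the rail's y only; axes parallel to the rail's. 130 mm long (y), 140 wide (x), too wide to grasp, top 60 mm above the table. Origin: centre of its underside, 22 mm above the table. Nominal mass 3.1 kg (true 0.75 to 1.3 times); rolling friction about 0.02 N plus 0.35 N per m/s: coasts with time constant 6 to 9 s. Starts at rest, centre at rail y = +250 to +310 mm.
- front (a point): Centre of the carriage's front end, a flat black buffer plate towards the stop (65 mm to -y of the carriage's centre), 140 mm wide, 24 to 58 mm above the table; this point is 41 mm up. The face to brake on. The plate is sprung: 2000 N/m with 60 N per m/s of damping, 8 mm travel; a resting hand met at 40 mm/s feels some 3.5 N.
- rear (a point): Centre of the carriage's rear end, an equal sprung buffer plate 65 mm to +y of its centre, 41 mm above the table. The face to push on.
- stop (a point): Centre of the black buffer on the red stop block (130 mm wide, top 52 mm above the table), facing the carriage at y = -435 mm of the rail, 36 mm above the table. The carriage's front face must never reach it.
- pointer (a point): Tip of the red pointer (6 mm wide) that sticks out of the carriage's +x side: 90 mm in +x from the carriage's centre line, at the middle of its length (the carriage's y = 0), 38 mm above the table.
- pane_top (a point): Clear pane over the parchment leaf, 140 x 98 x 4 mm, the top of the carriage, set back 16 mm from each end face; this point: centre of its upper face, 60 mm above the table. Not to be touched.
- scanner: Fixed scan head on a post, 170 to 270 mm in +x from the rail's centre line, up to 0.17 m high. It carries the scan window, a blue strip 100 mm long beside the bed between white edges. Origin: on the table, on the rail's centre line, level with the window's middle; axes parallel to the rail's: the pointer enters the window at y = +50 mm and leaves it at y = -50 mm.
- mark: Yellow parking clip, 40 mm long, 12 mm high, with a black line, 90 to 120 mm in +x from the rail's centre line. Origin: on the table, on the rail's centre line, level with the black line; axes parallel to the rail's. The pointer is at the mark when its y here is 0. The carriage would strike the stop 85 to 220 mm further on.
- jar: Amber jar with white cap, 60 mm diameter, 85 mm high, standing on the table. Origin: centre of its underside. Leave alone.
- loupe: Brass magnifier, disc of 68 mm diameter, 28 mm high. Origin: centre of its underside. Leave alone.
- brush: Flat brush lying on the table. Leave alone.
- weight: Steel paperweight with a small knob, 56 mm diameter, 58 mm high. Origin: centre of its underside. Leave alone.

How it is judged (in metres and radians):
On the way, in this order (a step that is already met when the one before it is completed fails the run):
1. the pointer is inside the scan window, the carriage rolling at 0.09 to 0.22 m/s with no hand on it (y of pointer in the frame of scanner between -0.05 and 0.05 m and linear speed of carriage between 0.09 and 0.22 m/s and not (contact force between any of the arm, the fingers and carriage above 0.05 N)), for 0.3 s.
2. the hand brakes the carriage on the way from the window to the mark (y of pointer in the frame of scanner below -0.05 m and contact force between any of the arm, the fingers and carriage above 0.05 N).
3. the carriage stands released at the mark (y of pointer in the frame of mark between -0.01 and 0.01 m and linear speed of carriage below 0.004 m/s and not (contact force between any of the arm, the fingers and carriage above 0.05 N)), for 0.5 s.
At the end, for the whole second after the job is handed in: The pointer is within 10 mm of the mark's line along the rail, the carriage at rest (below 4 mm/s) and not touched (all of step 3).
It fails at once if the carriage hits the stop (y of carriage in the frame of rail below -0.366 m).
It fails at once if in the scan window the carriage is touched, slower than 0.09 or faster than 0.22 m/s (y of pointer in the frame of scanner between -0.05 and 0.05 m and (contact force between any of the arm, the fingers and carriage above 0.3 N or linear speed of carriage below 0.09 m/s or linear speed of carriage above 0.22 m/s)).
It fails at once if the carriage is knocked (contact force above 6 N) (contact force between any of the arm, the fingers and carriage above 6 N).
It fails at once if the glazed top is touched (contact force between any of the arm, the fingers and pane above 0.3 N).
It fails at once if another thing on the table is disturbed (distance of any of jar, loupe, brush, weight from where it was at the start of the episode above 0.02 m).
It also fails if it takes over 48 s, if anything falls off the work surface, if the arm or the gripper's body presses on something with over 40 N, if the wrist force passes 120 N, or if a joint passes its speed limit or range.

## Robot

A 7-joint arm with a two-finger parallel gripper is mounted at the origin on the work surface. World frame = base frame: x ahead of the robot, y to its left, z up, the work surface at z = 0. Lengths are in m, angles in degrees, forces in N, time in s.
With the tool pointing down it reaches from about 0.35 to 0.775 m from the base axis. Payload 3.1 kg.
Tool frame: the origin (TCP) lies on the centre line of the jaws, within the pads' length; the fingertips stand 17 mm ahead of it and the grasp point (between the pads) lies 2 mm behind it (robot.tip_reach is the distance from the TCP to the fingertips, in m); z points along the fingers, y is the direction in which the jaws open and shut (so a half turn about z gives the same grasp; the last joint's range is limited). The gripper opens to 85 mm and grips with 20 to 120 N. Pads are 22 mm wide; open, the fingers measure 114 mm over their backs; the gripper's body (76 mm by 85 mm) begins 54 mm behind the grasp point. The pads swing forward as they close: fully open they stand 13 mm farther back than shut.
Start: joints at [68.142, 17.813, 0.802, 86.603, -0.252, 75.585, -1.558], TCP at [0.183, -0.519, 0.248] pointing down, gripper open.
Joint ranges: [-154.91, 154.91], [-16.99, 109.72], [-72.82, 74.43], [7.12, 147.25], [-82.49, 262.49], [11.32, 116.49], [-174.64, 174.64]. Speed limits (degrees/s): [159.86, 159.86, 180, 180, 180, 180, 180].

## Interface

Orientations are given as [roll, pitch, yaw] about the fixed x, y, z axes, in that order (R = Rz(yaw) Ry(pitch) Rx(roll)).
In Python, from station import robot, fingers, vision, workorder, recognise gives the robot as it stands. Calls block until the motion is done:
- robot.move_to(position, orientation): joint-space move of the TCP to a pose.
- robot.line_to(position, orientation=None, velocity=0.15, f_stop=None): straight line of the TCP; orientation=None keeps the orientation; velocity is the mean speed in m/s. With f_stop (N) it stops when the force on the tool has changed by that much, and returns True; else False.
- robot.move_j(angles): joint-space move.
- fingers.gripper_to(opening, force=None): opening from 0.0 (shut) to 1.0 (fully open); force is the grip in N (None keeps the last); returns when the fingers have stopped.
- robot.pause(seconds).
- robot.inverse_kinematics(position, orientation): joint angles nearest the present ones, or None.
- vision.grab_frame(name): name is "scene" or "top" or "wrist"; returns the picture (420x560x3 uint8, red, green, blue); there is no depth.
- vision.calibration(name): a dict with "mtx" (3x3 intrinsics, pixels), "extrinsics" (4x4, takes a point from world to camera coordinates); the wrist camera has in their place "T_tool_cam" (4x4, takes a point from camera to tool coordinates, whose origin is the TCP and whose axes are the flange's). Camera axes: x right, y up, looking along -z (the intrinsics and any distortion apply to the point x, -y, -z); pixel columns grow to the right and rows downward; lengths in m; the calibration is good to about 2 mm. A picture is of the moment at which its call begins: read the wrist's pose just before it. calibration takes no time and is no camera call.
A pose or a line that the arm cannot do raises robot.PlanningError and nothing moves.
- workorder.close_job(): hands the job in, once; it reports no verdict.
Trained networks look in the newest picture that a camera, given by its name, has taken for a name from the list of things; names that differ only in an ending like _2 or _b are one class to them, and where a whole thing is asked for, a point or a joint stands for the part that bears it (a point fixed in the world has none). Each returns a list of dicts, best first, with "p" (0 to 1); they miss things now and then, are a little off and sometimes report something else, mostly with a low value. They report only what shows in the picture. A call takes as long as a camera call.
- recognise(label, camera): "rect" ([centre column, centre row, width, height] in pixels, round what is visible of it).
Readings, each from a call of its own:
- robot.current_time_s(): time.
- robot.current_joint_positions(): joint angles.
- robot.current_dq(): joint speeds.
- robot.current_joint_torque(): joint torques, N m.
- robot.current_tool_pos(): TCP position.
- robot.current_eef_rot(): TCP orientation.
- robot.current_contact_force(): force on the tool from outside, world axes, zero at the start.
- robot.current_torque(): the same for the moment, N m.
- robot.current_finger_gap(): opening from 0.0 (shut) to 1.0 (fully open).
Only numpy, scipy, OpenCV 4.12 (cv2) and the standard library are available. Lean on these libraries where they do the work, as an engineer would, in place of code of your own. Each camera call takes 0.05 s, during which the arm holds its last target. There are 200 camera calls.

## Working session

There is one attempt and no reset: what is moved stays moved. The work goes in short steps, each a Python script; the robot and the scene stay as the last script left them, time stands still between calls to the robot, and variables do not carry over. Pictures are saved under pics/ and viewed, about 8 in all and at most 12, crops included, and the job is handed in when it is done.

```bash
ls; mkdir -p pics
python3 - <<'E'
from station import robot, fingers, vision, workorder, recognise
import cv2,numpy as np
for n in ("scene","top"):
    im=vision.grab_frame(n); cv2.imwrite(f"pics/{n}0.png",im[:,:,::-1])
    c=vision.calibration(n); print(n,{k:np.round(v,4).tolist() for k,v in c.items()})
    for l in ("rail","carriage","front","rear","stop","pointer","scanner","mark","jar","loupe","brush","weight"):
        print(l,[(np.round(r["rect"],1).tolist(),round(r["p"],2)) for r in recognise(l,n)[:2]])
print(robot.current_time_s(), robot.current_tool_pos(), robot.current_eef_rot())
E
```

```text
pics
scene {'mtx': [[495.8642, 0.0, 280.9183], [0.0, 495.8642, 217.2727], [0.0, 0.0, 1.0]], 'extrinsics': [[0.8653, 0.5013, 0.0033, -0.4927], [-0.3034, 0.5184, 0.7995, 0.134], [0.3991, -0.6928, 0.6007, -1.6727], [0.0, 0.0, 0.0, 1.0]]}
rail [([244.8, 244.0, 200.1, 195.2], 0.75), ([331.0, 268.5, 25.3, 41.0], 0.51)]
carriage [([308.5, 162.5, 56.8, 29.0], 0.62)]
front [([302.4, 170.3, 41.0, 15.0], 0.72)]
rear [([317.6, 153.6, 30.9, 15.4], 0.51)]
stop [([242.8, 242.2, 196.7, 199.7], 0.88)]
pointer [([309.4, 162.2, 61.7, 34.0], 0.65)]
scanner [([340.1, 202.1, 71.1, 68.5], 0.81)]
mark [([253.4, 285.4, 17.2, 22.0], 0.53)]
jar [([330.3, 266.4, 26.0, 40.9], 0.94)]
loupe [([147.9, 270.8, 27.6, 24.4], 0.87)]
brush [([285.4, 320.6, 66.1, 54.6], 0.75)]
weight [([366.4, 195.8, 10.3, 13.5], 0.64)]
top {'mtx': [[500.5769, 0.0, 282.0743], [0.0, 500.5769, 204.0145], [0.0, 0.0, 1.0]], 'extrinsics': [[0.0046, -1.0, -0.0013, -0.0225], [0.9984, 0.0046, 0.0565, -0.5658], [-0.0565, -0.0015, 0.9984, -1.3044], [0.0, 0.0, 0.0, 1.0]]}
rail [([272.6, 224.8, 355.6, 71.4], 0.78)]
carriage [([147.8, 230.2, 55.7, 64.7], 0.79)]
front [([171.4, 234.0, 8.3, 52.6], 0.74)]
rear [([123.2, 235.9, 8.9, 55.6], 0.56), ([220.2, 158.0, 54.2, 74.2], 0.27)]
stop [([273.5, 225.8, 354.0, 73.7], 0.83), ([367.4, 181.4, 17.9, 12.9], 0.18)]
pointer [([148.0, 226.8, 55.8, 67.2], 0.95)]
scanner [([218.8, 160.3, 54.9, 75.2], 0.56)]
mark [([367.4, 182.7, 15.7, 16.0], 0.65)]
jar []
loupe [([400.2, 287.2, 27.0, 28.7], 0.77), ([124.1, 233.1, 4.8, 55.9], 0.41)]
brush [([390.2, 133.8, 75.9, 32.3], 0.76), ([274.0, 227.6, 353.4, 78.5], 0.24)]
weight [([178.2, 150.4, 18.3, 23.3], 0.7)]
1.3 [ 0.1833323  -0.51854311  0.24828818] [-1.79998346e+02  5.91149137e-04  1.94721731e+01]
```

Run:
```python
import cv2
a=cv2.imread("pics/top0.png")[110:340,80:470]; cv2.imwrite("pics/top0c.png",cv2.resize(a,None,fx=2,fy=2,interpolation=cv2.INTER_CUBIC))
```

```text
(no output)
```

View pics/top0c.png

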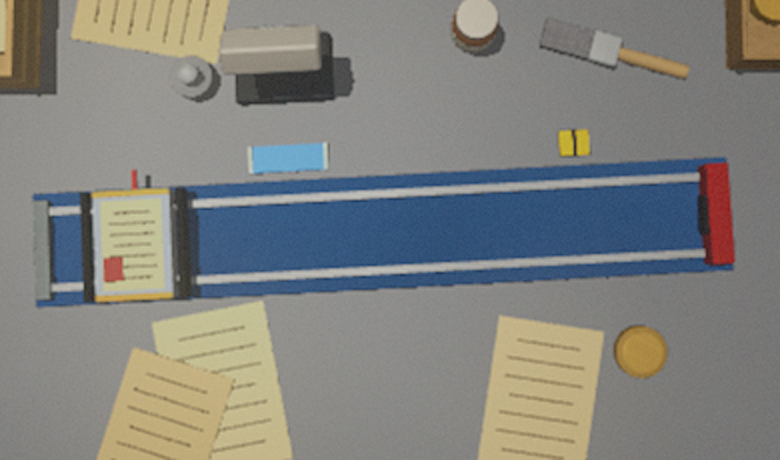

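View pics/scene0.png

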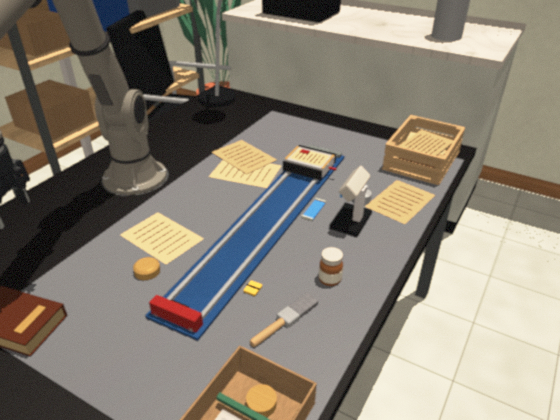

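The top view shows the carriage near the end cap: pointer at zoomed (135,178), window at cols 250–328, mark line at (574,142), stop buffer at col ~700. The scene view agrees with this. Next I'll measure the geometry.

```bash
cat > h.py <<'E'
from station import robot, fingers, vision, workorder, recognise
import cv2,numpy as np
C=vision.calibration("top"); K=C["mtx"]; E=np.array(C["extrinsics"]); R=E[:3,:3]; O=-R.T@E[:3,3]
def bp(u,v,z):
    d=np.array([(u-K[0][2])/K[0][0],-(v-K[1][2])/K[1][1],-1.0]); d=R.T@d
    return O+d*(z-O[2])/d[2]
def proj(p):
    c=R@np.asarray(p)+E[:3,3]; return np.array([K[0][2]-K[0][0]*c[0]/c[2],K[1][2]+K[1][1]*c[1]/c[2]])
def cen(w,u0,v0):
    v,u=np.mgrid[:w.shape[0],:w.shape[1]]; return (u*w).sum()/w.sum()+u0,(v*w).sum()/w.sum()+v0
def redness(im): 
    f=im.astype(float); return np.clip(f[:,:,0]-np.maximum(f[:,:,1],f[:,:,2])-25,0,None)
E
python3 - <<'E'
from h import *
im=cv2.imread("pics/top0.png")[:,:,::-1].astype(int)
print("cam",O)
# steel rail centroids per column
g=im.min(2).astype(float)
for v0,v1 in ((198,222),(234,258)):
    P=[]
    for u in range(190,425,4):
        # predicted row from slope
        c=g[v0-10:v1+6,u]; w=np.clip(c-110,0,None)
        if w.sum()>0: P.append(bp(u,(w*np.arange(v0-10,v1+6)).sum()/w.sum(),.022)[:2])
    P=np.array(P); k=np.polyfit(P[:,1],P[:,0],1); r=P[:,0]-np.polyval(k,P[:,1]); print("rail x=",k,r.std())
r=redness(im); 
w=r[188:206,140:156]; u,v=cen(w,140,188); print("ptr px",u,v,bp(u,v,.038), w.max(), (w>20).sum())
b=np.clip((im[:,:,2]-im[:,:,0]-60),0,None)
print("window row"); print(im[188,198:250].tolist())
print("mark rows"); 
for rr in (179,181,184): print(im[rr,356:380].sum(1).tolist())
print("stop"); print(im[218,420:452].tolist())
print("cap"); print(im[235,92:130].sum(1).tolist())
E
```

```text
cam [ 0.49136425 -0.02187681  1.33427122]
rail x= [-0.02499035  0.57685449] 0.004683227216440991
rail x= [-0.03347273  0.43989369] 0.0015453168338033984
ptr px 146.531875 199.513125 [0.57477236 0.3320301  0.038     ] 91.0 21
window row
[[150, 149, 147], [151, 147, 145], [149, 148, 145], [149, 148, 146], [149, 149, 146], [155, 158, 153], [182, 189, 176], [178, 187, 172], [126, 159, 177], [111, 173, 209], [113, 171, 205], [113, 173, 204], [112, 169, 204], [112, 171, 206], [117, 173, 207], [112, 172, 205], [112, 172, 205], [109, 169, 205], [114, 172, 205], [112, 172, 205], [111, 170, 204], [114, 171, 206], [115, 171, 206], [111, 171, 205], [111, 171, 205], [111, 171, 205], [114, 171, 204], [113, 170, 204], [112, 169, 204], [106, 168, 203], [113, 171, 206], [108, 168, 203], [111, 169, 205], [110, 170, 204], [108, 168, 202], [107, 168, 204], [110, 170, 205], [108, 168, 203], [111, 169, 204], [108, 169, 203], [110, 168, 203], [110, 170, 205], [107, 169, 205], [139, 178, 200], [183, 196, 190], [174, 180, 163], [119, 120, 118], [147, 147, 147], [145, 148, 146], [146, 145, 143], [146, 146, 14
[... 381 characters left out ...]
6, 383, 381]
stop
[[51, 81, 119], [49, 79, 117], [56, 82, 121], [54, 83, 121], [43, 78, 117], [51, 83, 121], [48, 77, 118], [53, 79, 121], [46, 70, 105], [45, 51, 61], [42, 42, 37], [43, 39, 40], [48, 50, 47], [50, 44, 49], [106, 37, 36], [150, 46, 40], [156, 45, 46], [151, 45, 43], [151, 46, 41], [150, 39, 41], [151, 46, 45], [149, 46, 45], [149, 48, 44], [149, 45, 46], [148, 44, 39], [136, 56, 54], [113, 103, 104], [123, 123, 123], [120, 121, 119], [121, 120, 119], [120, 119, 116], [117, 115, 113]]
cap
[421, 419, 423, 429, 391, 370, 399, 392, 394, 397, 405, 395, 312, 178, 187, 237, 288, 290, 288, 278, 290, 290, 271, 275, 295, 279, 288, 278, 257, 192, 183, 176, 174, 146, 225, 442, 551, 533]
```

```bash
python3 - <<'E'
from h import *
im=cv2.imread("pics/top0.png")[:,:,::-1].astype(float); g=im.min(2)
ks=[]
for a,b in ((212,199),(249.5,236.5)):
    P=[]
    for u in range(182,425,3):
        m=a+(b-a)*(u-180)/250; lo=int(m)-5; c=g[lo:lo+12,u]; w=np.clip(c-90,0,None)
        if w.sum()>30: P.append(bp(u,(w*np.arange(lo,lo+12)).sum()/w.sum(),.022)[:2])
    P=np.array(P); k=np.polyfit(P[:,1],P[:,0],1); r=P[:,0]-np.polyval(k,P[:,1])
    P=P[abs(r)<.002]; k=np.polyfit(P[:,1],P[:,0],1); print(k,len(P),(P[:,0]-np.polyval(k,P[:,1])).std()); ks.append(k)
k=np.mean(ks,0); th=np.arctan(-k[0]); ey=np.array([-np.sin(th),np.cos(th)]); ex=np.array([np.cos(th),np.sin(th)])
# rail y axis=(-sin th, cos th), th rotation
c0=np.array([k[1],0.]) 
f=lambda p:((p[:2]-c0)@ex,(p[:2]-c0)@ey)
print("th",th)
pts=dict(stop=bp(428.6,218,.036),cap_far=bp(104.6,235,.026),cap_near=bp(0,0,.0),ptr=bp(146.53,199.51,.038),win0=bp(205.7,188,.002),win1=bp(241.2,188,.002),mark=bp(367,182,.012))
for n in pts: print(n,np.round(pts[n],4),"rail x,y",np.round(f(pts[n]),4))
E
python3 - <<'E'
import cv2
cv2.imwrite("pics/z1.png",cv2.resize(cv2.imread("pics/top0.png")[180:275,90:250],None,fx=5,fy=5,interpolation=cv2.INTER_CUBIC))
E
```

```text
[-0.0580452   0.55983578] 81 0.00019700809710907418
[-0.05807042  0.45968034] 81 0.00017492414250817588
th 0.057992710766038055
stop [ 0.5302 -0.3999  0.036 ] rail x,y [-0.0028 -0.4004]
cap_far [0.4822 0.4429 0.026 ] rail x,y [-0.0018  0.4438]
cap_near [1.1221 0.7542 0.    ] rail x,y [0.655  0.7174]
ptr [0.5748 0.332  0.038 ] rail x,y [0.0842 0.3277]
win0 [0.6086 0.1844 0.002 ] rail x,y [0.1094 0.1783]
win1 [0.6091 0.0895 0.002 ] rail x,y [0.1043 0.0836]
mark [ 0.6256 -0.2448  0.012 ] rail x,y [ 0.1015 -0.2511]
```

View pics/z1.png

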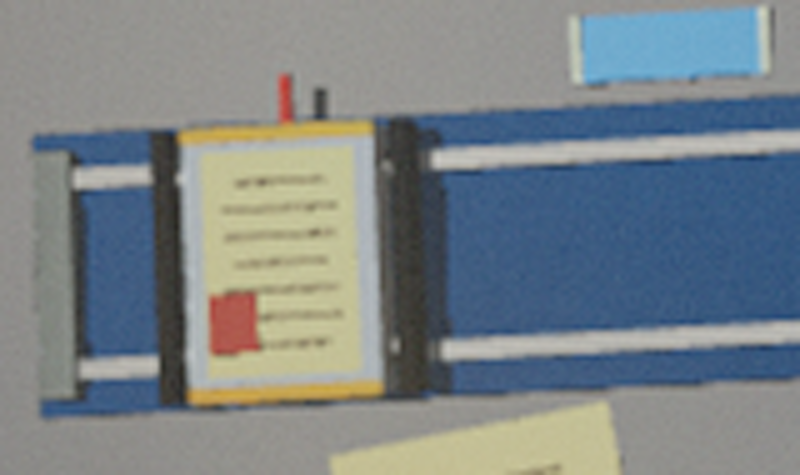

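```bash
cat >> h.py <<'E'
th=0.05799; ey=np.array([-np.sin(th),np.cos(th)]); ex=np.array([np.cos(th),np.sin(th)]); c0=np.array([0.50976,0.])
RPY=[180,0,90+np.degrees(th)]
def P(s,z): q=c0+s*ey; return [q[0],q[1],z]
def S(p): return float((np.asarray(p)[:2]-c0)@ey)
def ptr(save=None, exp=None):
    """pointer s from top image"""
    im=vision.grab_frame("top")
    if save: cv2.imwrite("pics/"+save,im[:,:,::-1])
    m=np.zeros(im.shape[:2]); r=redness(im)
    for s in np.arange(-.40,.36,.001):
        q=c0+s*ey+.085*ex; u,v=proj([q[0],q[1],.038]); u,v=int(round(u)),int(round(v)); m[v-2:v+3,u-1:u+2]=1
    w=r*m; 
    if w.max()<30: return None
    i=np.unravel_index(cv2.GaussianBlur(w,(5,5),0).argmax(),w.shape); v0,u0=i[0]-6,i[1]-5
    u,v=cen(w[v0:v0+13,u0:u0+11],u0,v0); return S(bp(u,v,.038))
T=robot.current_time_s
E
python3 - <<'E'
from h import *
t=T(); robot.move_to(P(.416,.20),RPY); print("move",T()-t)
t=T(); fingers.gripper_to(0.0); print("grip",T()-t)
t=T(); robot.line_to(P(.416,.10),velocity=.4); print("fast .1m@.4",T()-t)
t=T(); robot.line_to(P(.416,.057),velocity=.1); print("slow",T()-t)
print(robot.current_tool_pos(),robot.current_eef_rot(),S(robot.current_tool_pos()),robot.current_finger_gap())
for i in range(3): print(robot.current_contact_force())
print("ptr",ptr("t1.png"),ptr(),T())
E
```

```text
move 3.425
grip 0.7667000000000002
fast .1m@.4 0.40000000000000036
slow 0.5832999999999995
[0.48582258 0.41570672 0.05749242] [ 1.79971733e+02 -4.17792296e-02  9.33233750e+01] 0.4163952888905662 0.0025385548997514116
[-0.45039193  0.23044359 -0.48622644]
[-0.45039193  0.23044359 -0.48622644]
[-0.45039193  0.23044359 -0.48622644]
ptr 0.32770779463560384 0.32775625651631657 6.575
```

Run:
```python
from h import *
t=T(); r=robot.line_to(P(.396,.057),velocity=.008,f_stop=.5); print(r,T()-t, S(robot.current_tool_pos()), robot.current_contact_force())
print("ptr",ptr("t2.png"),S(robot.current_tool_pos()),T()); robot.pause(.1); print(ptr(),T())
```

```text
True 1.6000000000000005 0.401668419278432 [ 0.83576154 -0.21726381 -0.26387236]
ptr 0.32599279327498853 0.40154684119202055 8.225
0.3244375723512215 8.375
```

Run:
```python
from h import *
s0=S(robot.current_tool_pos()); t=T(); print(s0,t)
robot.line_to(P(s0-.12,.057),velocity=.095); print("end",T()-t,S(robot.current_tool_pos()))
t1=T(); a=ptr("a.png"); print("A",t1,a)
p=robot.current_tool_pos(); robot.line_to([p[0],p[1],.112],velocity=.4)
t2=T(); b=ptr("b.png"); print("B",t2,b,"v",(b-a)/(t2-t1)); print(T(),robot.current_tool_pos())
```

```text
0.4015111561203977 8.375
end 1.4167000000000005 0.2824835510496466
A 9.7917 0.12595719871037322
B 10.1333 0.07174551642572685 v -0.1586993041119626
10.1833 [0.49333865 0.28299699 0.1129188 ]
```

```bash
cat > sim.py <<'E'
import numpy as np
def brake(x,v,h0,h1,vb,wait,lag=0.03,m=3.1,dt=.001):
    """x pointer s, v>0 speed toward -s, hand face h0->h1 (s). returns fmax, final x, vfinal, vrel at contact"""
    D=h0-h1; Tm=D/vb; fm=0; vr=None; t=0; comp_prev=None
    while t<wait+Tm+.6:
        q=np.clip((t-wait-lag)/Tm,0,1); h=h0-D*(10*q**3-15*q**4+6*q**5); hv=D/Tm*30*q*q*(1-q)**2
        c=h-(x-.065); f=0
        if c>0:
            f=max(0,2000*c+60*(v-hv))
            if vr is None: vr=v-hv
        fm=max(fm,f); a=-f/m-(.0065+v/8 if v>0 else -.0065 if v<0 else 0)
        v+=a*dt; x-=v*dt; t+=dt
    return fm,x,v,vr
E
python3 - <<'E'
from sim import *
h1=-.251-.065
for L in (-.19,-.20,-.21,-.22,-.23):
    tt=(.283-L)/.6+.15+.29; dec=.026
    xL=.064-(.153*tt-.5*dec*tt*tt); v=.153-dec*tt
    h0=L+.0105; xL-=.05*v
    best=[]
    for vb in np.arange(.04,.16,.005):
        for w in np.arange(0,.5,.05):
            r=[brake(xL+dx,v+dv,h0,h1,vb,w,m=m) for dx,dv,m in ((0,0,3.1),(.003,-.005,3.1),(-.003,.005,4.0))]
            best.append((max(q[0] for q in r),vb,w,max(abs(q[1]+.251) for q in r)))
    best.sort(); print(L,"gap",xL-.065-h0,"v",v,[np.round(b,3).tolist() for b in best[:3]])
E
```

```text
-0.19 gap 0.0041262694444444414 v 0.12106333333333333 [[9.212, 0.155, 0.0, 0.173], [9.213, 0.15, 0.0, 0.176], [9.213, 0.145, 0.0, 0.179]]
-0.2 gap 0.012133824999999987 v 0.12062999999999999 [[7.363, 0.155, 0.0, 0.099], [7.523, 0.15, 0.0, 0.105], [7.676, 0.145, 0.0, 0.111]]
-0.21 gap 0.02014860277777772 v 0.12019666666666667 [[5.977, 0.11, 0.0, 0.064], [5.977, 0.115, 0.0, 0.051], [6.002, 0.155, 0.05, 0.056]]
-0.22 gap 0.028170602777777803 v 0.11976333333333333 [[5.989, 0.085, 0.0, 0.034], [5.989, 0.095, 0.05, 0.059], [5.989, 0.1, 0.05, 0.043]]
-0.23 gap 0.03619982499999999 v 0.11932999999999999 [[4.749, 0.065, 0.0, 0.032], [5.525, 0.07, 0.05, 0.053], [5.671, 0.06, 0.0, 0.062]]
```

Run:
```python
from sim import *
for L in (-.21,-.22,-.23,-.24,-.25):
    tt=(.283-L)/.65+.15+.28; dec=.026
    x0=.064-(.153*tt-.5*dec*tt*tt); v=.153-dec*tt
    h0=L+.0105; xL=x0-.05*v
    for off in (0,.02,.04):
      best=[]
      for vb in np.arange(.04,.14,.01):
        for w in np.arange(0,.3,.05):
            r=[brake(xL+dx,v+dv,h0,-.316-off,vb,w,m=m,dt=.002) for dx,dv,m in ((0,0,3.1),(.002,-.004,3.1),(-.002,.004,4.0))]
            best.append((max(q[0] for q in r),vb,w,*[q[1]+.251 for q in r],*[q[2] for q in r]))
      best.sort(); print(L,off,"gap",round(xL-.065-h0,4),"v",round(v,3),[np.round(b,3).tolist() for b in best[:2]])
```

```text
-0.21 0 gap 0.0289 v 0.122 [[5.772, 0.08, 0.0, 0.044, 0.005, 0.073, 0.027, 0.048, 0.013], [6.022, 0.09, 0.0, 0.003, 0.011, 0.026, -0.025, -0.031, 0.041]]
-0.21 0.02 gap 0.0289 v 0.122 [[5.605, 0.09, 0.0, 0.033, -0.015, 0.064, 0.032, 0.056, 0.016], [5.737, 0.1, 0.0, -0.019, -0.014, 0.019, -0.027, -0.03, 0.043]]
-0.21 0.04 gap 0.0289 v 0.122 [[4.321, 0.13, 0.05, -0.039, -0.038, 0.02, 0.082, 0.083, 0.047], [5.379, 0.1, 0.0, 0.019, -0.039, 0.054, 0.037, 0.066, 0.02]]
-0.22 0 gap 0.0371 v 0.122 [[5.047, 0.07, 0.0, 0.003, 0.013, 0.022, -0.02, -0.02, 0.032], [5.871, 0.07, 0.05, 0.043, 0.007, 0.071, 0.022, 0.04, 0.008]]
-0.22 0.02 gap 0.0371 v 0.122 [[5.563, 0.08, 0.05, 0.028, -0.017, 0.06, 0.028, 0.05, 0.013], [5.686, 0.07, 0.0, 0.036, -0.001, 0.066, 0.021, 0.037, 0.008]]
-0.22 0.04 gap 0.0371 v 0.122 [[5.162, 0.08, 0.0, 0.011, -0.04, 0.045, 0.03, 0.043, 0.016], [5.197, 0.09, 0.05, 0.011, -0.04, 0.047, 0.035, -0.024, 0.018]]
-0.23 0 gap 0.0452 v 0.121 [[3.947, 0.06, 0.0, 0.007, 0.0, 0.002, -0.008, -0.0, -0.018], [4.808, 0.06, 0.05, 0.005, 0.012, 0.035, 0.035, -0.022, 0.02]]
-0.23 0.02 gap 0
[... 514 characters left out ...]
8, 0.093, 0.089, 0.096], [4.451, 0.06, 0.05, -0.008, -0.019, -0.016, -0.021, -0.0, 0.036]]
-0.24 0.04 gap 0.0534 v 0.121 [[0.0, 0.13, 0.0, -0.025, -0.018, -0.033, 0.09, 0.087, 0.093], [0.0, 0.13, 0.05, -0.03, -0.022, -0.038, 0.089, 0.086, 0.092]]
-0.25 0 gap 0.0615 v 0.12 [[0.0, 0.13, 0.0, 0.009, 0.016, 0.003, 0.097, 0.093, 0.1], [3.918, 0.05, 0.15, 0.009, 0.0, -0.0, -0.016, 0.0, 0.029]]
-0.25 0.02 gap 0.0615 v 0.12 [[0.0, 0.12, 0.0, -0.011, -0.004, -0.018, 0.093, 0.089, 0.096], [0.0, 0.13, 0.0, -0.005, 0.001, -0.012, 0.094, 0.09, 0.097]]
-0.25 0.04 gap 0.0615 v 0.12 [[0.0, 0.12, 0.0, -0.026, -0.019, -0.034, 0.09, 0.086, 0.093], [0.0, 0.12, 0.05, -0.031, -0.023, -0.039, 0.089, 0.086, 0.092]]
```

Run:
```python
import numpy as np
def push(lag,m,tau,d0=.0):
    dt=.0005;x=.3244;v=.008;hs=.4015-.0105+d0;D=.12;Tm=D/.095;t=0;out=[];fm=0
    while t<1.80:
        q=np.clip((t-lag)/Tm,0,1);h=hs-D*(10*q**3-15*q**4+6*q**5);hv=D/Tm*30*q*q*(1-q)**2
        c=(x+.065)-h;f=max(0,2000*c+60*(hv-v)) if c>0 else 0;fm=max(fm,f)
        v+=dt*(f/m-.02/m-v/tau);x-=v*dt;t+=dt
        for T in (1.4167,1.7583):
            if abs(t-T)<dt/2: out.append((x,v))
    return fm,out
for m in (2.4,3.1,4.0):
  for lag in (0,.03,.06,.1,.15):
    f,o=push(lag,m,7.5); print(m,lag,round(f,2),np.round(o,4).tolist())
print("meas .1260 .0717")
```

```text
2.4 0 2.75 [[0.1341, 0.1563], [0.0823, 0.1466]]
2.4 0.03 2.87 [[0.1388, 0.1572], [0.0867, 0.1474]]
2.4 0.06 3.01 [[0.1435, 0.1581], [0.0912, 0.1482]]
2.4 0.1 3.15 [[0.1499, 0.1593], [0.0971, 0.1494]]
2.4 0.15 3.32 [[0.1579, 0.1607], [0.1046, 0.1508]]
3.1 0 3.22 [[0.133, 0.1584], [0.0804, 0.1492]]
3.1 0.03 3.39 [[0.1377, 0.1593], [0.0848, 0.1501]]
3.1 0.06 3.52 [[0.1425, 0.1602], [0.0893, 0.1509]]
3.1 0.1 3.68 [[0.1488, 0.1614], [0.0952, 0.152]]
3.1 0.15 3.87 [[0.1569, 0.1629], [0.1028, 0.1535]]
4.0 0 3.9 [[0.1313, 0.1611], [0.0777, 0.1523]]
4.0 0.03 4.05 [[0.136, 0.162], [0.0821, 0.1532]]
4.0 0.06 4.21 [[0.1408, 0.163], [0.0866, 0.154]]
4.0 0.1 4.4 [[0.1473, 0.1642], [0.0927, 0.1552]]
4.0 0.15 4.61 [[0.1555, 0.1656], [0.1004, 0.1566]]
meas .1260 .0717
```

Run:
```python
from h import *
robot.line_to(P(-.24,.113),velocity=.63); print(T(),S(robot.current_tool_pos()))
p=robot.current_tool_pos(); q=P(-.24,.057); robot.line_to(q,velocity=.43)
t=T(); hp=robot.current_tool_pos(); x=ptr("c.png"); print("C",t,x,"hand",hp,S(hp),T(),"v mean since B",(.07175-x)/(t-10.1333) if x else None)
```

```text
11.4167 -0.23638350833971758
C 11.7 -0.13552555979931774 hand [ 0.52212977 -0.23610802  0.05560864] -0.23642805677970877 11.75 v mean since B 0.13230073389884334
```

Run:
```python
from sim import *
x=-.1411;v=.1115;h0=-.2259
res=[]
for off in np.arange(0,.056,.0075):
  for vb in np.arange(.06,.17,.004):
    r=[brake(x+dx,v+dv,h0,-.316-off,vb,0,lag=l,m=m,dt=.002) for dx,dv,l,m in ((0,0,.0,3.1),(.0015,-.003,.0,3.5),(-.0015,.003,.0,4.0),(0,0,.03,3.5),(-.0015,.003,.03,4.))]
    if all(q[2]<.06 for q in r): res.append((max(q[0] for q in r),off,vb,*[q[0] for q in r],*[q[1]+.251 for q in r],*[q[2] for q in r]))
res.sort()
for b in res[:8]: print(np.round(b,3).tolist())
```

```text
[5.403, 0.052, 0.108, 2.127, 5.403, 3.811, 4.157, 5.282, -0.036, -0.052, -0.001, 0.018, 0.042, 0.059, -0.03, 0.039, 0.03, 0.017]
[5.403, 0.052, 0.112, 5.24, 5.403, 3.198, 3.594, 4.895, -0.052, -0.054, -0.018, 0.003, 0.031, -0.029, -0.027, 0.05, 0.039, 0.024]
[5.438, 0.045, 0.104, 2.232, 5.438, 3.91, 4.077, 5.328, -0.032, -0.043, 0.002, 0.019, 0.044, 0.057, -0.029, 0.038, 0.03, 0.016]
[5.438, 0.045, 0.108, 5.188, 5.438, 3.172, 3.65, 4.927, -0.043, -0.044, -0.015, 0.005, 0.032, -0.028, -0.03, 0.049, 0.039, 0.024]
[5.61, 0.052, 0.104, 2.951, 5.237, 4.327, 4.584, 5.61, -0.014, -0.051, 0.015, 0.031, 0.054, 0.045, -0.029, 0.03, 0.022, 0.01]
[5.668, 0.045, 0.1, 3.015, 5.096, 4.439, 4.501, 5.668, -0.01, -0.044, 0.018, 0.033, 0.056, 0.044, -0.028, 0.029, 0.022, 0.01]
[5.67, 0.038, 0.1, 2.304, 5.67, 3.997, 4.139, 5.368, -0.028, -0.033, 0.005, 0.022, 0.046, 0.056, -0.03, 0.037, 0.029, 0.016]
[5.67, 0.038, 0.104, 5.215, 5.67, 3.234, 3.692, 4.95, -0.035, -0.034, -0.013, 0.007, 0.033, -0.028, -0.031, 0.049, 0.039, 0.024]
```

Run:
```python
from sim import *
for D1 in (.03,.045,.06,.075,.09):
  t1=D1/.4+.15+.05; x=-.1411-.1115*t1+.0105*t1*t1; v=.1115-.021*t1; h0=-.2259-D1
  res=[]
  for off in (.02,.03,.04,.05):
   for vb in np.arange(.02,.13,.01):
    for w in np.arange(0,.5,.06):
     if -.316-off>h0-.02: continue
     r=[brake(x+dx,v+dv,h0,-.316-off,vb,w,lag=l,m=m,dt=.002) for dx,dv,l,m in ((0,0,.0,3.5),(.0015,-.003,.0,3.5),(-.0015,.003,.02,4.0))]
     if all(q[2]<.05 for q in r): res.append((max(q[0] for q in r),off,vb,w,*[q[0] for q in r],*[q[1]+.251 for q in r],*[q[2] for q in r]))
  res.sort(); print(D1,"gap",x-.065-h0,"v",v)
  for b in res[:3]: print("  ",np.round(b,3).tolist())
```

```text
0.03 gap 0.019931562500000027 v 0.105725
   [5.288, 0.03, 0.07, 0.0, 3.547, 3.31, 5.288, -0.008, -0.03, 0.032, 0.029, -0.018, 0.007]
   [5.381, 0.05, 0.08, 0.0, 3.458, 2.072, 5.381, -0.016, -0.05, 0.03, 0.031, 0.049, 0.007]
   [5.396, 0.05, 0.11, 0.06, 4.548, 5.396, 5.034, -0.051, -0.048, 0.013, 0.027, -0.029, 0.022]
0.045 gap 0.030981640624999973 v 0.1049375
   [3.185, 0.02, 0.05, 0.0, 2.404, 2.659, 3.185, -0.02, -0.02, -0.018, 0.0, 0.0, -0.014]
   [4.337, 0.03, 0.05, 0.0, 2.757, 3.811, 4.337, -0.028, -0.019, -0.002, -0.013, -0.017, 0.015]
   [4.659, 0.05, 0.06, 0.0, 3.741, 4.659, 3.88, -0.044, -0.037, -0.02, -0.019, -0.019, 0.022]
0.06 gap 0.04206124999999997 v 0.10415
   [3.071, 0.03, 0.04, 0.0, 1.148, 1.506, 3.071, -0.03, -0.03, -0.023, -0.0, 0.0, -0.014]
   [3.181, 0.02, 0.04, 0.06, 1.126, 2.02, 3.181, -0.02, -0.02, -0.012, 0.0, 0.0, -0.014]
   [3.255, 0.05, 0.05, 0.06, 3.255, 2.951, 3.217, -0.046, -0.05, -0.046, -0.004, 0.0, 0.028]
0.075 gap 0.05317039062499998 v 0.1033625
   [2.524, 0.05, 0.04, 0.06, 1.338, 2.524, 2.291, -0.05, -0.05, -0.05, 0.0, -0.0, -0.0]
   [2.714, 0.03, 0.03, 0.0, 2.374, 2.646, 2.714, -0.03, -0.03, -0.028, 0.0, 0.0, -0.0]
   [2.831, 0.02, 0.03, 0.12, 2.527, 2.831, 2.805, -0.02, -0.019, -0.017, -0.0, -0.0, -0.003]
0.09 gap 0.06430906249999996 v 0.102575
   [2.637, 0.05, 0.03, 0.06, 2.296, 2.637, 2.406, -0.05, -0.05, -0.05, -0.0, 0.0, -0.0]
   [2.812, 0.05, 0.03, 0.12, 2.02, 2.0, 2.812, -0.05, -0.05, -0.045, 0.0, -0.0, -0.008]
   [2.931, 0.04, 0.03, 0.18, 2.371, 2.931, 2.474, -0.04, -0.039, -0.04, 0.0, -0.0, -0.0]
```

Run:
```python
from h import *
robot.line_to(P(-.315,.057),velocity=.4); t=T(); hp=robot.current_tool_pos(); x=ptr("d.png"); print("D",t,x,"hand",hp,S(hp),T(),"v mean since C",(-.13553-x)/(t-11.7))
```

```text
D 12.0833 -0.17673739398938534 hand [ 0.52946772 -0.31792459  0.05961675] -0.31853238608746454 12.1333 v mean since C 0.10750689796343676
```

Run:
```python
from sim import *
x=-.1819;v=.103;h0=-.308;res=[]
for off in (.02,.03,.04,.05):
  for vb in np.arange(.02,.07,.005):
    for w in np.arange(0,.4,.05):
     r=[brake(x+dx,v+dv,h0,-.316-off,vb,w,lag=l,m=m,dt=.002) for dx,dv,l,m in ((0,0,.0,3.5),(.003,-.004,.0,3.5),(-.003,.004,.03,4.0),(-.003,.004,.0,3),(.003,0,.03,3))]
     if all(q[2]<.05 for q in r): res.append((max(q[0] for q in r),off,vb,w,*[q[0] for q in r],*[q[1]+.251 for q in r],*[q[2] for q in r]))
res.sort()
for b in res[:6]: print(np.round(b,3).tolist())
```

```text
[2.72, 0.05, 0.035, 0.1, 1.556, 2.72, 2.63, 2.006, 1.455, -0.05, -0.049, -0.044, -0.05, -0.05, -0.0, -0.0, -0.011, -0.0, 0.0]
[2.944, 0.04, 0.03, 0.05, 2.3, 2.944, 2.846, 2.431, 2.151, -0.04, -0.039, -0.035, -0.04, -0.04, 0.0, 0.0, -0.007, -0.0, -0.0]
[3.087, 0.04, 0.035, 0.2, 1.496, 2.867, 3.087, 2.329, 1.444, -0.04, -0.04, -0.036, -0.035, -0.04, 0.0, 0.0, -0.01, -0.007, -0.0]
[3.219, 0.05, 0.03, 0.0, 2.059, 2.001, 3.219, 2.65, 1.946, -0.05, -0.05, -0.049, -0.046, -0.05, -0.0, -0.0, -0.007, -0.007, -0.0]
[3.309, 0.04, 0.03, 0.1, 2.107, 2.3, 3.309, 2.767, 1.961, -0.04, -0.04, -0.038, -0.035, -0.04, -0.0, -0.0, -0.007, -0.007, 0.0]
[3.398, 0.05, 0.035, 0.15, 1.511, 1.891, 3.398, 2.674, 1.383, -0.05, -0.05, -0.05, -0.046, -0.05, 0.0, -0.0, 0.019, -0.008, -0.0]
```

Run:
```python
from h import *
robot.pause(.05); robot.line_to(P(-.3655,.057),velocity=.031); t=T(); hp=robot.current_tool_pos(); f=robot.current_contact_force(); x=ptr("e.png"); print("E",t,x,x+.2511,"hand",hp,S(hp),f)
robot.pause(.2); print(T(),ptr(),robot.current_contact_force())
```

```text
E 13.9583 -0.2888465106658284 -0.0377465106658284 hand [ 0.53107682 -0.36444305  0.05705443] -0.3650659105774577 [ 0.15082882 -0.33231685 -0.06303177]
14.2083 -0.28829773059181907 [-0.10982839 -0.39450511 -0.49453941]
```

Run:
```python
from h import *
s=S(robot.current_tool_pos()); robot.line_to(P(s+.028,.057),velocity=.008)
for i in range(4): print(round(T(),2),ptr()+.2511,S(robot.current_tool_pos()),robot.current_contact_force()); robot.pause(.6)
```

```text
17.92 -0.008175090229938231 -0.33745352024271813 [0.69870313 0.60256956 0.65674962]
18.57 -0.008200432415454983 -0.33743902947179955 [-0.23180458  0.19801335  0.1762518 ]
19.22 -0.00816329136106303 -0.33743201078023854 [-0.831151    0.02182446  0.35036318]
19.87 -0.008186287456594332 -0.33741660061888784 [-0.15351093 -0.1671029  -0.19901633]
```

Run:
```python
from h import *
s=S(robot.current_tool_pos()); robot.line_to(P(s+.0095,.057),velocity=.004)
for i in range(2): print(round(T(),2),ptr("f%d.png"%i)+.2511,S(robot.current_tool_pos()),robot.current_contact_force()); robot.pause(.6)
```

```text
23.04 -0.0002735989137867545 -0.3279684432336884 [-0.06354408  0.02815233 -0.22322463]
23.69 -0.0002695574847965676 -0.3279262294520021 [-0.6746878  -0.5888542  -0.15972509]
```

Run:
```python
from h import *
robot.line_to(P(-.350,.057),velocity=.05); robot.line_to(P(-.350,.22),velocity=.15)
print(T(),ptr("g.png")+.2511); im=vision.grab_frame("scene")
a=cv2.imread("pics/g.png")[165:265,310:450]; b=im[240:340,180:320,::-1]
cv2.imwrite("pics/gz.png",cv2.resize(np.vstack([a,b]),None,fx=3,fy=3,interpolation=cv2.INTER_CUBIC))
```

```text
26.1667 -0.0002889305888577609
```

View pics/gz.png

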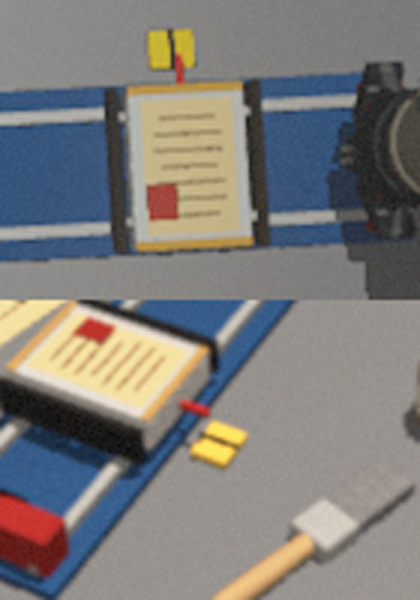

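The top crop shows the pointer just right of the black line, which fits its 26 mm extra height. I'll check this numerically in the scene camera.

Run:
```python
from h import *
c=vision.calibration("scene"); Ks=np.array(c["mtx"]); Es=np.array(c["extrinsics"]); 
def pr(p): q=Es[:3,:3]@np.asarray(p)+Es[:3,3]; return np.array([Ks[0,2]-Ks[0,0]*q[0]/q[2],Ks[1,2]+Ks[1,1]*q[1]/q[2]])
im=vision.grab_frame("scene"); r=redness(im)
w=r[368//1-100:0] if 0 else r[370-100:382-100+0+0,238:254]
u,v=cen(r[240+31:240+41,180+60:180+71],240,271); print("red centroid px",u,v)
# pointer visible part x=.072..0.090 ; mark line x .09..0.12 z .012 : predicted px
pt=lambda s,x,z:[*(c0+s*ey+x*ex),z]
for e in (-.01,-.005,0,.005,.01): print(e,pr(pt(-.2511+e,.080,.038)))
g=im.astype(int).sum(2)[240+40:240+58,180+62:180+84]
yel=(im[:,:,0].astype(int)-im[:,:,2])
print("line pred x=.095,.105,.115",[pr(pt(-.2511,x,.012)).round(1).tolist() for x in(.095,.105,.115)])
for cc in (248,252,256): print(cc,im[278:298,cc].astype(int).sum(1).tolist())
```

```text
red centroid px 244.49369246505285 275.4012956017729
-0.01 [241.60058844 278.41285726]
-0.005 [242.61852655 277.16135872]
0 [243.63058958 275.91708328]
0.005 [244.63682824 274.67996857]
0.01 [245.63729267 273.44995296]
line pred x=.095,.105,.115 [[249.2, 285.3], [252.7, 286.6], [256.2, 287.9]]
248 [264, 337, 421, 450, 485, 489, 394, 306, 470, 567, 582, 584, 582, 548, 432, 327, 356, 427, 452, 436]
252 [449, 446, 514, 579, 580, 584, 572, 496, 296, 400, 565, 586, 584, 582, 578, 509, 376, 334, 374, 431]
256 [440, 438, 448, 480, 553, 586, 583, 581, 553, 399, 373, 526, 574, 560, 493, 426, 385, 398, 432, 434]
```

```bash
python3 -c "
from h import *
print(T(),ptr()+.2511); workorder.close_job()"
```

```text
26.3167 -0.00023221180615640158
the job is handed in; nothing more can be done
```

I handed the job in at about 26 s with the carriage released and at rest at the mark; no verdict is reported.

- **Push and window:** I pushed the carriage from the rear plate and let go before the window. Timed pictures gave about 0.16 m/s in the window and about 0.15 m/s at its exit.
- **Braking:** I lifted the hand over the carriage and braked it on its front plate with the hand moving away. It came to rest 38 mm past the mark, clear of the stop. Two slow pushes on the front plate brought it back to the line. The hand was then withdrawn.
- **Final position:** The top camera puts the pointer 0.2 to 0.3 mm from the mark's line, unchanged over the last pictures. The scene camera says about 2.6 mm, so the two disagree by about 3 mm, both within the 10 mm limit.
- **Less certain:** I never measured contact force during the push or the braking. My model put the push at 3 to 4.5 N and the braking below about 3 N. The push model itself was about 5 to 7 mm off the measured carriage position.
- **Plan change:** The hand's move ahead of the carriage took longer than planned. It landed only about 20 mm in front, so I moved it further on before braking.

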